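Turn a sample rack end for end and slide it into the analyser lane

TASK

The rack of purple-capped sample tubes stands in the loading bay the wrong way round. Keeping it standing on the deck (do not lift or tip it), turn it end for end so that its yellow nose faces the lane, without striking the barcode reader or the signal lamp and without shifting the bottle or the jar; then slide it nose first into the lane until it is fully home against the yellow stop, and leave it there.

Things in the scene. Friction and masses are not known exactly. Their poses are not given: they have to be found in the camera images.
- dock: Fixed aluminium loading deck, 6 mm thick (top at z = 6 mm), x -180 to +280 mm, y -190 to +190 mm in its own frame. Origin: on the bench under the centre of the open loading bay; +x points along the lane into the machine, z up. Past the lane's stop stands a white module 100 mm high, x +265 to +365, y -150 to +150 mm.
- lane_stop (a point): Centre of the foot of the yellow stop's face at the lane's end, at (245, 0, 6) mm in the dock frame; stop 58 mm wide, 30 mm high. The rack's nose meets it when home. The lane is shorter than the rack: the tail then stands out, at x = +75 mm.
- lane_mouth (a point): Middle of the lane's mouth, at (110, 0, 6) mm in the dock frame. The lane is an open-topped channel along the dock's x axis: two grey walls 22 mm high above the deck, 8 mm thick, 42 mm apart inside from x = +135 to +245 mm, flaring outwards to about 80 mm apart at x = +110 mm.
- rack: Loose sample rack, 170 x 36 mm, 0.2 to 0.45 kg. Origin: centre of its underside, on the deck; +x points to the yellow nose. White block 34 mm high with flat sides; six fixed tubes along its middle, purple caps 16 mm wide, reach up to 56 mm. It starts in the bay, nose pointing away from the lane within about 30 degrees. Slick hard plastic (friction about 0.35).
- rack_nose (a point): Tip of the yellow nose at the underside of the rack, at (+85, 0, 0) mm in the rack frame. The nose is the last 15 mm, 24 mm wide, 30 mm high.
- rack_tail (a point): Middle of the flat, black-edged tail end at the underside of the rack, at (-85, 0, 0) mm in the rack frame; the end face is 36 mm wide, 34 mm high.
- reader: Fixed barcode reader on a post: round foot 40 mm in diameter, post 20 mm in diameter, black head 36 x 34 mm, 113 mm tall overall. Origin: centre of its underside, on the deck beside the bay, 145 to 158 mm to one side of the bay's centre. Must not be struck by rack or robot.
- lamp: Fixed signal lamp: round foot 40 mm in diameter, slim post, green and orange lamp 32 mm in diameter, 110 mm tall overall. Origin: centre of its underside, on the deck on the other side of the bay from the reader. Must not be struck by rack or robot.
- reagent: Loose white reagent bottle with a blue cap, 44 mm in diameter, 105 mm tall, standing at a corner of the deck on the side away from the lane. Origin: centre of its underside. A bystander.
- jar: Loose amber glass jar with a grey cap, 48 mm in diameter, 75 mm tall, standing at the other corner of the deck on the side away from the lane. Origin: centre of its underside. A bystander.

How it is judged:
By the outcome, as a careful person would: the job done as asked, in the order asked, and still so for the second after the job is handed in, with the robot touching nothing.
It also fails if it takes over 64 s, if anything falls off the work surface, if the arm or the gripper's body presses on something with over 40 N, if the wrist force passes 120 N, or if a joint passes its speed limit or range.

ROBOT

A 6-joint arm with a two-finger parallel gripper is mounted at the origin on the work surface. World frame = base frame: x ahead of the robot, y to its left, z up, the work surface at z = 0. Lengths are in m, angles in rad, forces in N, time in s.
With the tool pointing down it reaches from about 0.3 to 0.95 m from the base axis. Payload 3.1 kg.
Tool frame: the origin (TCP) lies on the centre line of the jaws, within the pads' length; the fingertips stand 19 mm ahead of it and the grasp point (between the pads) is the TCP (r.tips_ahead is the distance from the TCP to the fingertips, in m); x points along the fingers, z is the direction in which the jaws open and shut, and the axes are right-handed (so a half turn about x gives the same grasp; the last joint's range is limited). The gripper opens to 85 mm and grips with 20 to 120 N. Pads are 22 mm wide; open, the fingers measure 114 mm over their backs; the gripper's body (76 mm by 85 mm) begins 54 mm behind the grasp point. The pads swing forward as they close: fully open they stand 13 mm farther back than shut.
Start: joints at [1.068, 0.308, 1.634, -0, 1.2, -0.07], TCP at [0.262, 0.567, 0.25] pointing down, gripper open.
Joint ranges: [-3.06, 3.06], [-0.79, 1.96], [0.05, 2.63], [-1.19, 4.34], [0.05, 2.64], [-2.94, 2.94]. Speed limits (rad/s): [2.79, 2.79, 3.14, 3.14, 3.14, 3.14].

INTERFACE

Orientations are given as a unit quaternion [w, x, y, z].
In Python, from cell import observe, read_camera, camera_model, order, r gives the robot as it stands.
- The arm moves only by the tool send_rows, never from a script. Its argument "plan" is a list of rows, each an object of numbers: "tx", "ty", "tz": the shift along the tool's x, y, z in cm; "spin": the turn about the tool's x in rad. In form: [{"tx": .., "ty": .., "tz": .., "spin": ..}, ...]. A call has 1 to 8 rows; each row shifts and turns the pose as measured when the row begins, along the tool's axes as they then stand; what a row does not reach is not made up. A row lasts 1/8 s, in which the tool goes at most 62.5 mm and 10.7 degrees, less where a joint would pass 70% of its speed; a pose out of reach is approached as far as the arm can. A call is refused whole if a number of a shift passes 6.25 or a number of a turn 0.188, either way. A call with a gripper value outside its range is refused whole. "hand" is the closure in counts, from 0 (fully open) to 255 (shut), set as the call begins (left out, the last holds). The fingers move at their own pace and stop on an object; "newtons" is the grip in N (left out, the last holds). Time passes only in rows, so rows that do not move let the fingers close. It gives the time, the measured TCP pose, the force and the opening at its end, in the units of the state.
- observe(): the state, without advancing time (a new reading comes with each control period).
- read_camera(name): name is "scene" or "top" or "wrist"; returns the picture (400x640x3 uint8, red, green, blue); there is no depth.
- camera_model(name): a dict with "fx", "fy", "cx", "cy" (pixels), "view" (4x4, takes a point from world to camera coordinates). Camera axes: x right, y down, z forward; pixel columns grow to the right and rows downward; lengths in m; the calibration is good to about 2 mm. A picture is of the moment at which its call begins: read the wrist's pose just before it. camera_model takes no time and is no camera call; for the wrist camera it gives the pose at the moment of the call.
- order.hand_in(): hands the job in, once; it reports no verdict.
The state is a dict: "time": time; "joints": joint angles; "qd": joint speeds; "joint_efforts": joint torques, N m; "eef_pos": TCP position; "orientation": TCP orientation; "force": force on the tool from outside, world axes, zero at the start; "moment": the same for the moment, N m; "opening": finger opening in m.
Only numpy, scipy, OpenCV 4.12 (cv2) and the standard library are available. Lean on these libraries where they do the work, as an engineer would, in place of code of your own. Each camera call takes 0.05 s, during which the arm holds its last target.

## Working session

There is one attempt and no reset: what is moved stays moved. The work goes in short steps, Python scripts to look and compute and a tool call to move; the robot and the scene stay as the last step left them, time stands still between calls to the robot, and variables do not carry over. Pictures are saved under pics/ and viewed, and the job is handed in when it is done.

Besides the shell and the picture viewer there is one more tool, called as name([rows], argument=value, ...), one row to a line, values as JSON. send_rows: Moves the arm, as the interface text tells. Its arguments: {"type":"object","properties":{"plan":{"type":"array","items":{"type":"object","properties":{"tx":{"type":"number"},"ty":{"type":"number"},"tz":{"type":"number"},"spin":{"type":"number"}}}},"hand":{"type":"number"},"newtons":{"type":"number"}},"required":["plan"]}

```bash
mkdir -p pics; ls; python3 - <<'E'
from cell import observe, read_camera, camera_model, order, r
import cv2
s=observe();print(s)
for n in ("scene","top"):
    cv2.imwrite(f"pics/{n}0.png",read_camera(n)[:,:,::-1])
    m=camera_model(n);print(n,m)
E
```

```text
pics
{'time': 0.0, 'joints': array([ 1.06831346e+00,  3.08974359e-01,  1.63521786e+00,  2.10359290e-05,
        1.19969614e+00, -6.96661717e-02]), 'qd': array([-0.00031902, -0.00120667, -0.0017727 ,  0.00102008,  0.00063266,
        0.00187038]), 'joint_efforts': array([ 1.47467499e-04, -4.15252125e+01, -2.76666999e+01, -6.17718706e-05,
        9.97904426e-03, -9.75652029e-06]), 'eef_pos': array([0.26176216, 0.56667312, 0.2490512 ]), 'orientation': array([ 0.59498424, -0.38135595,  0.59641599,  0.38059082]), 'force': array([ 0.54172159,  0.27224078, -0.47593909]), 'moment': array([-0.04735331,  0.04426789,  0.0209317 ]), 'opening': 0.08551680807329141}
scene {'fx': 400.393655790423, 'fy': 400.393655790423, 'cx': 326.93535702227337, 'cy': 202.08589308157147, 'view': array([[-0.38311652,  0.92353491, -0.0174645 ,  0.25471977],
       [ 0.73715943,  0.2942985 , -0.60826341, -0.40510946],
       [-0.55661271, -0.24590988, -0.79354308,  1.06655871],
       [ 0.        ,  0.        ,  0.        ,  1.        ]])}
top {'fx': 486.23003657226735, 'fy': 486.23003657226735, 'cx': 320.7529767631295, 'cy': 202.7792116727066, 'view': array([[ 0.02878809, -0.99957913, -0.00357942, -0.05103259],
       [-0.99738282, -0.02848687, -0.06645303,  0.57061062],
       [ 0.0663231 ,  0.00548311, -0.99778313,  0.89846877],
       [ 0.        ,  0.        ,  0.        ,  1.        ]])}
```

View pics/scene0.png

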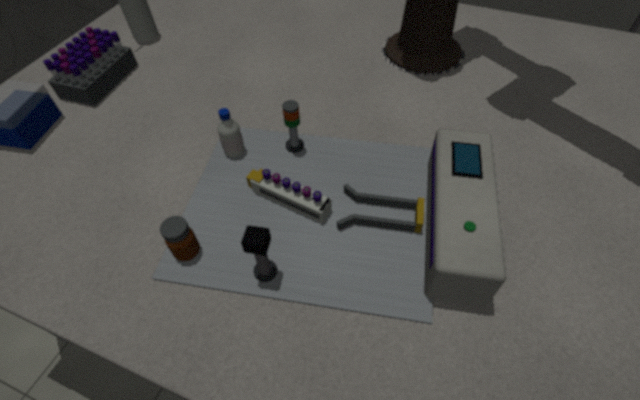

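View pics/top0.png

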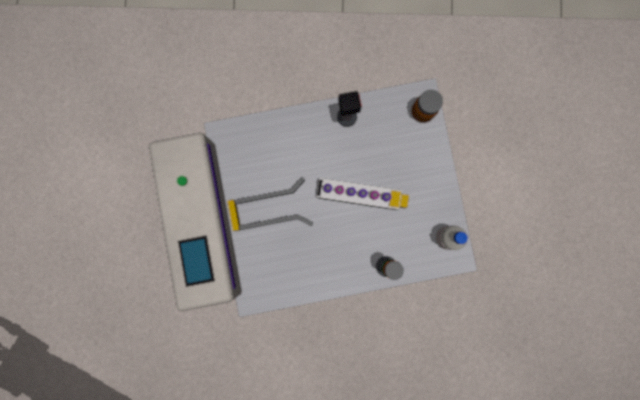

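```bash
python3 - <<'E'
import cv2
a=cv2.imread("pics/top0.png")
cv2.imwrite("pics/c1.png",cv2.resize(a[75:275,200:345],None,fx=4,fy=4,interpolation=cv2.INTER_CUBIC)[:600*4//3][:600])
cv2.imwrite("pics/c1.png",cv2.resize(a[75:325,140:350],None,fx=2.4,fy=2.4,interpolation=cv2.INTER_CUBIC))
cv2.imwrite("pics/c2.png",cv2.resize(a[75:275,300:480],None,fx=3,fy=3,interpolation=cv2.INTER_CUBIC))
E
```

```text
(no output)
```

View pics/c1.png

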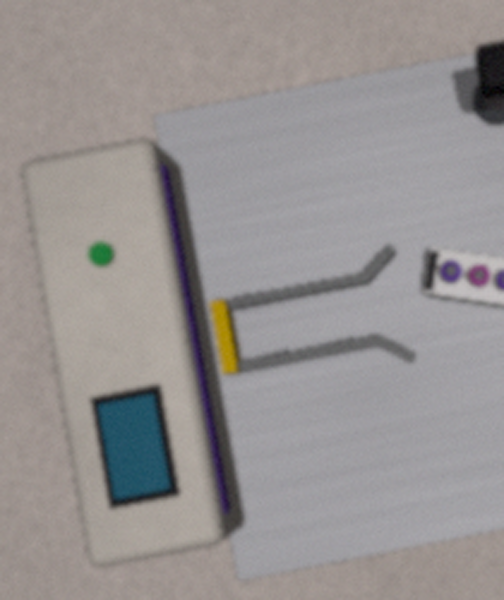

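View pics/c2.png

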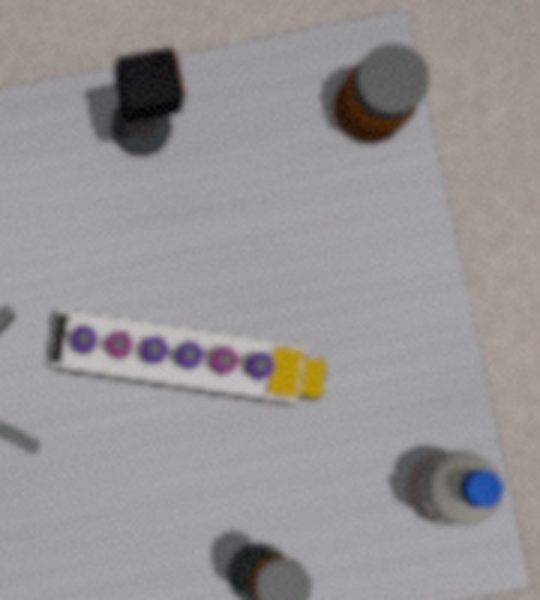

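```bash
cat > h.py <<'E'
import numpy as np,cv2,json
from cell import observe, read_camera, camera_model, order, r
def ray(name,uv,z,m=None):
    m=m or camera_model(name);V=np.array(m['view']);R=V[:3,:3];t=V[:3,3]
    uv=np.atleast_2d(uv).astype(float);d=np.c_[(uv[:,0]-m['cx'])/m['fx'],(uv[:,1]-m['cy'])/m['fy'],np.ones(len(uv))]@R
    c=-R.T@t;return c+d*((z-c[2])/d[:,2])[:,None]
def proj(name,P,m=None):
    m=m or camera_model(name);V=np.array(m['view']);q=np.atleast_2d(P)@V[:3,:3].T+V[:3,3]
    return np.c_[m['fx']*q[:,0]/q[:,2]+m['cx'],m['fy']*q[:,1]/q[:,2]+m['cy']]
def fit2(a,b): # a->b
    ca,cb=a.mean(0),b.mean(0);A=a-ca;B=b-cb
    th=np.arctan2((A[:,0]*B[:,1]-A[:,1]*B[:,0]).sum(),(A*B).sum())
    R=np.array([[np.cos(th),-np.sin(th)],[np.sin(th),np.cos(th)]]);t=cb-R@ca
    return th,R,t,b-(a@R.T+t)
E
python3 - <<'E'
from h import *
np.set_printoptions(precision=4,suppress=True)
c1=lambda *p:np.array(p)/2.4+[140,75]
c2=lambda *p:np.array(p)/3+[300,75]
cor=np.vstack([c1((155,115),(241,578)),c2((407,12),(528,585))])
b=ray("top",cor,.006)[:,:2]
# which sign: lane +x dock is left (world +y); dock +y = ? z up => rotate +90
a=np.array([[.28,-.19],[.28,.19],[-.18,-.19],[-.18,.19]])
th,R,t,res=fit2(a,b);print("dock",th,np.degrees(th),t,res)
s=ray("top",c1((212,300),(228,300),(222,373),(238,371)),.036)[:,:2];print("stop top in dock",(s-t)@R)
w=ray("top",c1((230,306),(365,281),(393,250),(242,368),(377,338),(411,357)),.028)[:,:2];print("walls",(w-t)@R)
caps=ray("top",c2((83,340),(119,344),(153,350),(189,354),(222,360),(260,365)),.062)[:,:2];print("caps dock",(caps-t)@R)
rc=ray("top",c2((66,313),(58,366),(297,402),(325,361),(322,398)),.040)[:,:2];print("rack corners",(rc-t)@R)
o=ray("top",c2((141,125),(231,553),(370,118),(440,490)),.008)[:,:2];print("reader,lamp,jar,bottle dock",(o-t)@R,o)
h=ray("top",c2((150,80),(283,580),(392,78),(482,488)),.111)[:,:2];print("heads(z~.11)",(h-t)@R)
a=cv2.imread("pics/top0.png")
cv2.imwrite("pics/c3.png",cv2.resize(a[215:290,340:480],None,fx=5,fy=5,interpolation=cv2.INTER_CUBIC))
a=cv2.imread("pics/scene0.png")
cv2.imwrite("pics/c4.png",cv2.resize(a[90:290,150:350],None,fx=3,fy=3,interpolation=cv2.INTER_CUBIC))
E
```

```text
dock 1.7908578879806916 102.60859868900599 [ 0.5984 -0.1182] [[-0.0015 -0.0018]
 [ 0.003  -0.0029]
 [-0.0029  0.0014]
 [ 0.0013  0.0033]]
stop top in dock [[ 0.2547 -0.0289]
 [ 0.2426 -0.0265]
 [ 0.2571  0.028 ]
 [ 0.2448  0.0288]]
walls [[ 0.2432 -0.0225]
 [ 0.1363 -0.0217]
 [ 0.1103 -0.0414]
 [ 0.2426  0.0267]
 [ 0.1354  0.0238]
 [ 0.1123  0.0433]]
caps dock [[ 0.0706 -0.0127]
 [ 0.0498 -0.0063]
 [ 0.0305  0.0012]
 [ 0.0098  0.0076]
 [-0.009   0.015 ]
 [-0.0307  0.0222]]
rack corners [[ 0.077  -0.0332]
 [ 0.0881 -0.002 ]
 [-0.0517  0.0477]
 [-0.0736  0.0263]
 [-0.0672  0.0482]]
reader,lamp,jar,bottle dock [[ 0.0058 -0.1471]
 [ 0.0031  0.1326]
 [-0.1398 -0.1234]
 [-0.1345  0.1188]] [[ 0.7406 -0.0805]
 [ 0.4683 -0.1442]
 [ 0.7493 -0.2277]
 [ 0.5118 -0.2754]]
heads(z~.11) [[ 0.0057 -0.1478]
 [-0.0122  0.1457]
 [-0.1307 -0.1225]
 [-0.1323  0.1166]]
```

View pics/c3.png

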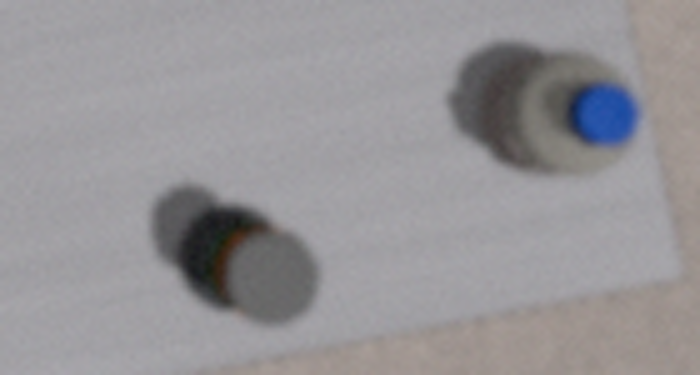

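View pics/c4.png

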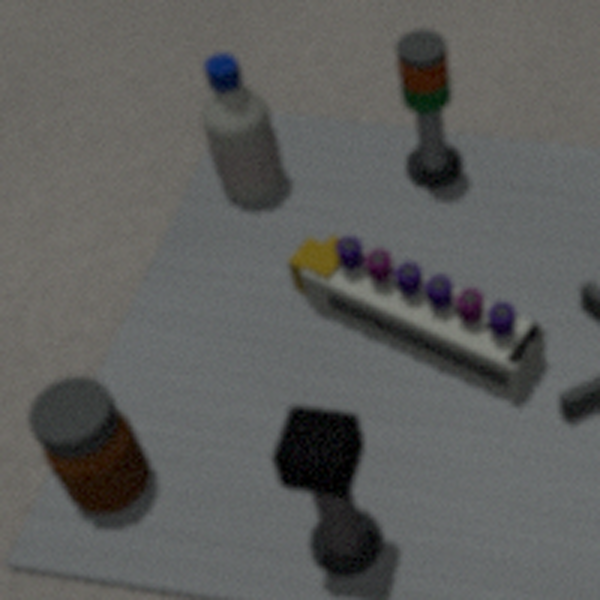

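```bash
cat >> h.py <<'E'
from scipy.spatial.transform import Rotation as Ro
def pose():
    s=observe();q=s['orientation'];R=Ro.from_quat([q[1],q[2],q[3],q[0]]).as_matrix();return s,np.array(s['eef_pos']),R
E
python3 - <<'E'
from h import *
np.set_printoptions(precision=4,suppress=True)
s,p,R=pose();print(R)
yaw=np.arctan2(R[1,2],R[0,2]);print("tool z yaw",yaw, "j1,j6",s['joints'][[0,5]])
# refit dock with walls
c1=lambda *p:np.array(p)/2.4+[140,75]
c2=lambda *p:np.array(p)/3+[300,75]
uv=np.vstack([c1((155,115),(241,578)),c2((407,12),(528,585)),c1((228,300),(238,371)),c1((230,306),(365,281),(242,368),(377,338))])
z=[.006]*4+[.036]*2+[.028]*4
a=np.array([[.28,-.19],[.28,.19],[-.18,-.19],[-.18,.19],[.245,-.029],[.245,.029],[.245,-.025],[.137,-.023],[.245,.025],[.137,.023]])
b=np.vstack([ray("top",u,zz)[:,:2] for u,zz in zip(uv,z)])
th,Rd,t,res=fit2(a,b);print(th,t,"\n",res@Rd)
# scene check
P=np.c_[a@Rd.T+t,z];print("scene proj",proj("scene",P)[:6])
E
```

```text
[[-0.001  -0.9078  0.4194]
 [-0.0018  0.4194  0.9078]
 [-1.      0.0001 -0.0021]]
tool z yaw 1.138012966836576 j1,j6 [ 1.0683 -0.0697]
1.792245853359405 [ 0.5979 -0.1193] 
 [[-0.0008  0.0008]
 [-0.0023 -0.0034]
 [ 0.0027  0.0021]
 [ 0.0041 -0.0024]
 [-0.0016  0.0015]
 [ 0.0007 -0.0012]
 [-0.0009  0.0015]
 [ 0.0002  0.0005]
 [-0.0014  0.0007]
 [-0.0006 -0.0001]]
scene proj [[430.8069 320.4351]
 [433.7141 146.2546]
 [149.9548 276.1986]
 [224.0436 123.8141]
 [414.9188 220.732 ]
 [416.1946 194.6633]]
```

```bash
cat >> h.py <<'E'
TH=1.7922;T=np.array([.5979,-.1193]);RD=np.array([[np.cos(TH),-np.sin(TH)],[np.sin(TH),np.cos(TH)]])
def go(w,yaw=None):
    "print tool shifts cm to world w, spin to tool-z yaw"
    s,p,R=pose();d=R.T@(np.array(w)-p)*100;y=np.arctan2(R[1,2],R[0,2])
    dy=None if yaw is None else (-(yaw-y)+np.pi)%(2*np.pi)-np.pi
    print("t",round(s['time'],2),"p",p.round(4),"yaw",round(y,3),"j",np.round(s['joints'],2),"shift cm",d.round(2),"spin",dy,"F",np.round(s['force'],1),"op",round(s['opening'],4))
def d2w(x,y,z): return np.r_[RD@[x,y]+T,z]
def w2d(w): return (np.array(w)[...,:2]-T)@RD
E
python3 - <<'E'
from h import *
np.set_printoptions(precision=4,suppress=True)
c2=lambda *p:np.array(p)/3+[300,75]
caps=ray("top",c2((83,340),(119,344),(153,350),(189,354),(222,360),(260,365)),.062)[:,:2]
rc=ray("top",c2((70,317),(58,366)),.040)[:,:2]
v=caps[-1]-caps[0];print("nose yaw",np.arctan2(v[1],v[0]),"pitch",np.linalg.norm(v)/5)
print(caps, "dock",w2d(caps)); print("end",rc.mean(0),w2d(rc))
u=v/np.linalg.norm(v)
nt=ray("top",c2((322,380)),.036)[0,:2]
print("caps mid",caps.mean(0),"tail+85",rc.mean(0)+.085*u,"nose-85",nt-.085*u)
c=rc.mean(0)+.085*u
go([c[0],c[1],.25],-.11)
E
```

```text
nose yaw -1.6832641971867244 pitch 0.021431325643410853
[[ 0.5954 -0.0466]
 [ 0.5936 -0.0683]
 [ 0.5906 -0.0887]
 [ 0.5888 -0.1104]
 [ 0.5857 -0.1302]
 [ 0.5834 -0.1531]] dock [[ 0.0715 -0.0135]
 [ 0.0507 -0.007 ]
 [ 0.0314  0.0004]
 [ 0.0107  0.0069]
 [-0.008   0.0143]
 [-0.0298  0.0216]]
end [ 0.5963 -0.0351] [[ 0.076  -0.0311]
 [ 0.089  -0.0028]]
caps mid [ 0.5896 -0.0995] tail+85 [ 0.5867 -0.1196] nose-85 [ 0.5869 -0.1104]
t 0.1 p [0.2618 0.5667 0.2491] yaw 1.138 j [ 1.07  0.31  1.64 -0.    1.2  -0.07] shift cm [  0.01 -58.28 -48.68] spin 1.2480129668365763 F [-0.4  0.3  0.3] op 0.0854
```

send_rows([
  {"ty": -4.5, "tz": -3.75},
  {"ty": -4.5, "tz": -3.75},
  {"ty": -4.5, "tz": -3.75},
  {"ty": -4.5, "tz": -3.75},
  {"ty": -4.5, "tz": -3.75},
  {"ty": -4.5, "tz": -3.75},
  {"ty": -4.5, "tz": -3.75},
  {"ty": -4.5, "tz": -3.75},
], hand=0, newtons=60)

```text
schema error: expected keys tx, ty, tz, spin
```

send_rows([
  {"ty": -4.5, "tz": -3.75},
  {"ty": -4.5, "tz": -3.75},
  {"ty": -4.5, "tz": -3.75},
  {"ty": -4.5, "tz": -3.75},
  {"ty": -4.5, "tz": -3.75},
  {"spin": 0.18},
  {"spin": 0.18},
  {"spin": 0.18},
])

```text
schema error: expected keys tx, ty, tz, spin
```

send_rows([
  {"spin": 0.18},
  {"spin": 0.18},
  {"spin": 0.18},
  {"spin": 0.16},
])

```text
schema error: expected keys tx, ty, tz, spin
```

```bash
python3 - <<'E'
from h import *
go([.587,-.115,.15],-.112)
m=camera_model("wrist");print(m)
a=read_camera("wrist");cv2.imwrite("pics/w1.png",a[:,:,::-1])
E
```

```text
t 0.1 p [0.2618 0.5667 0.2491] yaw 1.138 j [ 1.07  0.31  1.64 -0.    1.2  -0.07] shift cm [ 10.01 -58.11 -48.23] spin 1.250012966836576 F [-0.4  0.3  0.3] op 0.0854
{'fx': 295.90458693808495, 'fy': 295.90458693808495, 'cx': 317.7216130406891, 'cy': 200.2007301324497, 'view': array([[ 0.41965594,  0.90767946, -0.00262399, -0.62415287],
       [ 0.86506333, -0.39907405,  0.30398245, -0.03937688],
       [ 0.27487146, -0.12983796, -0.95267402,  0.38025451],
       [ 0.        ,  0.        ,  0.        ,  1.        ]])}
```

View pics/w1.png

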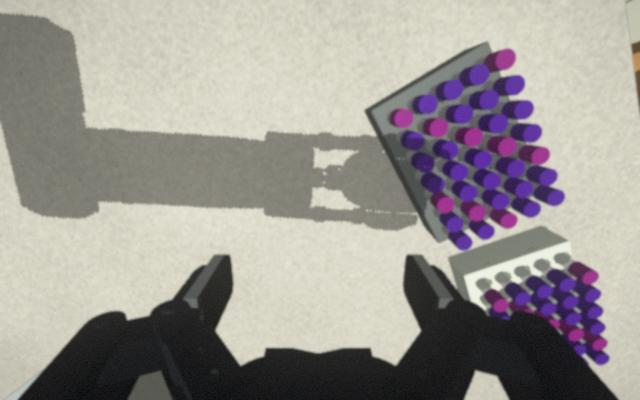

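send_rows([
  {"tx": 0, "ty": -4.5, "tz": -3.75, "spin": 0},
  {"tx": 0, "ty": -4.5, "tz": -3.75, "spin": 0},
  {"tx": 0, "ty": -4.5, "tz": -3.75, "spin": 0},
  {"tx": 0, "ty": -4.5, "tz": -3.75, "spin": 0},
  {"tx": 0, "ty": -4.5, "tz": -3.75, "spin": 0},
  {"tx": 0, "ty": -4.5, "tz": -3.75, "spin": 0},
  {"tx": 0, "ty": -4.5, "tz": -3.75, "spin": 0},
  {"tx": 0, "ty": -4.5, "tz": -3.75, "spin": 0},
], hand=0, newtons=60)

```text
time: 1.15
eef_pos: [0.4672, 0.135, 0.2478]
orientation: [0.594, -0.384, 0.594, 0.383]
force: [-0.0, -0.1, 0.9]
opening: 0.085
```

send_rows([
  {"tx": 0, "ty": -4.5, "tz": -3.75, "spin": 0},
  {"tx": 0, "ty": -4.5, "tz": -3.75, "spin": 0},
  {"tx": 0, "ty": -4.5, "tz": -3.75, "spin": 0},
  {"tx": 0, "ty": -4.5, "tz": -3.75, "spin": 0},
  {"tx": 0, "ty": -4.5, "tz": -3.75, "spin": 0},
  {"tx": 0, "ty": 0, "tz": 0, "spin": 0.18},
  {"tx": 0, "ty": 0, "tz": 0, "spin": 0.18},
  {"tx": 0, "ty": 0, "tz": 0, "spin": 0.18},
])

```text
time: 2.15
eef_pos: [0.5982, -0.1437, 0.2453]
orientation: [0.677, -0.203, 0.677, 0.204]
force: [0.1, 0.1, 0.6]
opening: 0.0857
```

send_rows([
  {"tx": 0, "ty": 0, "tz": 0, "spin": 0.18},
  {"tx": 0, "ty": 0, "tz": 0, "spin": 0.18},
  {"tx": 0, "ty": 0, "tz": 0, "spin": 0.18},
  {"tx": 0, "ty": 0, "tz": 0, "spin": 0.16},
])

```text
time: 2.65
eef_pos: [0.5968, -0.1437, 0.243]
orientation: [0.704, 0.05, 0.707, -0.049]
force: [-0.4, -1.0, -0.6]
opening: 0.0853
```

```bash
python3 - <<'E'
from h import *
go([.587,-.115,.15],-.112)
a=read_camera("wrist");cv2.imwrite("pics/w1.png",a[:,:,::-1]);cv2.imwrite("pics/t1.png",read_camera("top")[:,:,::-1])
E
```

```text
t 2.65 p [ 0.5968 -0.1437  0.243 ] yaw -0.141 j [-0.31  0.3   1.66 -0.    1.19 -0.17] shift cm [ 9.3   2.7  -1.33] spin -0.028639195243864712 F [-0.4 -1.  -0.6] op 0.0853
```

View pics/w1.png

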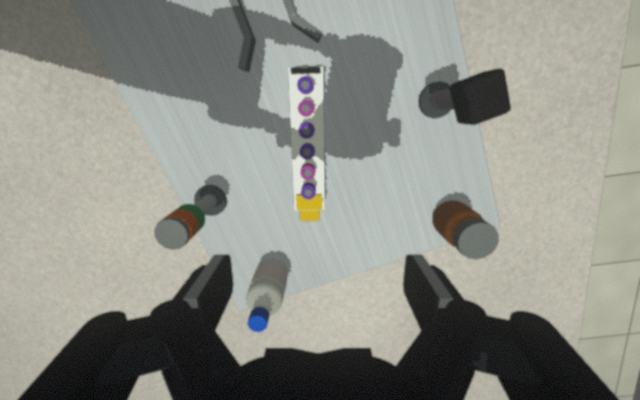

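```bash
python3 - <<'E'
from h import *
np.set_printoptions(precision=4,suppress=True)
m=camera_model("wrist")
caps=ray("wrist",[(306,85),(306,107),(307,130),(307,152),(308,172),(308,190)],.062,m)[:,:2]
e=ray("wrist",[(292,68),(321,68),(300,219),(320,219)],.040,m)[:,:2]
v=caps[-1]-caps[0];print(np.arctan2(v[1],v[0]),caps,np.linalg.norm(v)/5);print("ends",e,e[:2].mean(0),e[2:].mean(0),"mid",e.mean(0),"dock",w2d(e.mean(0)))
print("feet reader,lamp dock",w2d(ray("wrist",[(436,98),(211,198)],.008,m)),"tops",w2d(ray("wrist",[(172,233)],.116,m)))
print("walls dock",w2d(ray("wrist",[(321,37),(246,70)],.028,m)))
c=e.mean(0);v2=e[2:].mean(0)-e[:2].mean(0);print("yaw",np.arctan2(v2[1],v2[0]))
go([c[0],c[1],.03],-.112)
E
```

```text
-1.697498972157791 [[ 0.5979 -0.0456]
 [ 0.5949 -0.0655]
 [ 0.5927 -0.0874]
 [ 0.5895 -0.1092]
 [ 0.5875 -0.1301]
 [ 0.5846 -0.1495]] 0.020947628996747916
ends [[ 0.5854 -0.0262]
 [ 0.6146 -0.0302]
 [ 0.5684 -0.1894]
 [ 0.5919 -0.1926]] [ 0.6    -0.0282] [ 0.5801 -0.191 ] mid [ 0.5901 -0.1096] dock [0.0112 0.0055]
feet reader,lamp dock [[ 0.0111 -0.1495]
 [-0.007   0.1462]] tops [[-0.0078  0.1448]]
walls dock [[ 0.1118 -0.0464]
 [ 0.1103  0.0384]]
yaw -1.6921486153509253
t 2.75 p [ 0.5968 -0.1437  0.243 ] yaw -0.135 j [-0.31  0.3   1.66 -0.    1.19 -0.17] shift cm [21.31  3.28 -1.01] spin -0.022780926313145322 F [ 0.1 -0.4 -0.5] op 0.0853
```

View pics/t1.png

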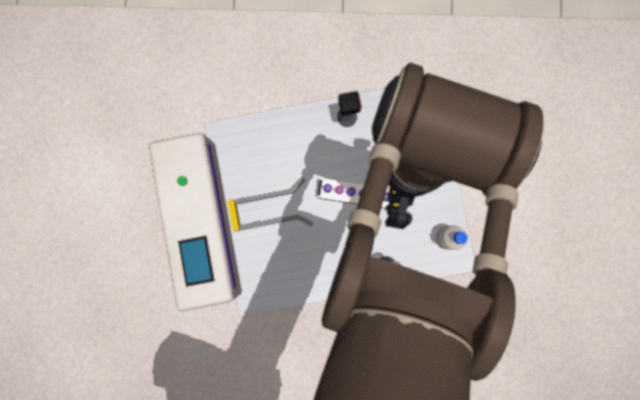

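send_rows([
  {"tx": 0, "ty": 3.2, "tz": -0.8, "spin": -0.01},
  {"tx": 5, "ty": 0, "tz": 0, "spin": 0},
  {"tx": 5, "ty": 0, "tz": 0, "spin": 0},
])

```text
time: 3.12
eef_pos: [0.5976, -0.1113, 0.1466]
orientation: [0.709, 0.04, 0.703, -0.041]
force: [-0.1, 0.4, -0.4]
opening: 0.0854
```

```bash
python3 - <<'E'
from h import *
go([.588,-.112,.03],-.12)
cv2.imwrite("pics/s1.png",read_camera("scene")[:,:,::-1])
E
```

```text
t 3.12 p [ 0.5976 -0.1113  0.1466] yaw -0.115 j [-0.26  0.39  1.76  0.    0.99 -0.14] shift cm [11.65 -0.17 -1.05] spin 0.005099622296024897 F [-0.1  0.4 -0.4] op 0.0854
```

View pics/s1.png

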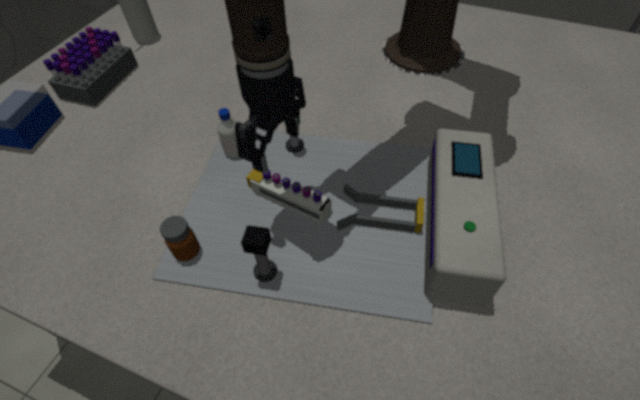

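send_rows([
  {"tx": 0, "ty": -0.1, "tz": -1.0, "spin": 0},
  {"tx": 4, "ty": 0, "tz": 0, "spin": 0},
  {"tx": 4, "ty": 0, "tz": 0, "spin": 0},
  {"tx": 2.5, "ty": 0, "tz": 0, "spin": 0},
  {"tx": 0, "ty": 0, "tz": 0, "spin": 0},
])

```text
time: 3.8
eef_pos: [0.5855, -0.1117, 0.0397]
orientation: [0.708, 0.038, 0.704, -0.039]
force: [-0.5, -0.1, -0.0]
opening: 0.0855
```

```bash
python3 - <<'E'
from h import *
go([.588,-.112,.032],-.12)
a=read_camera("wrist");cv2.imwrite("pics/w2.png",a[:,:,::-1])
E
```

```text
t 3.8 p [ 0.5855 -0.1117  0.0397] yaw -0.108 j [-0.26  0.52  1.82 -0.    0.79 -0.15] shift cm [ 0.77 -0.    0.25] spin 0.011824567304484557 F [-0.5 -0.1 -0. ] op 0.0855
```

View pics/w2.png

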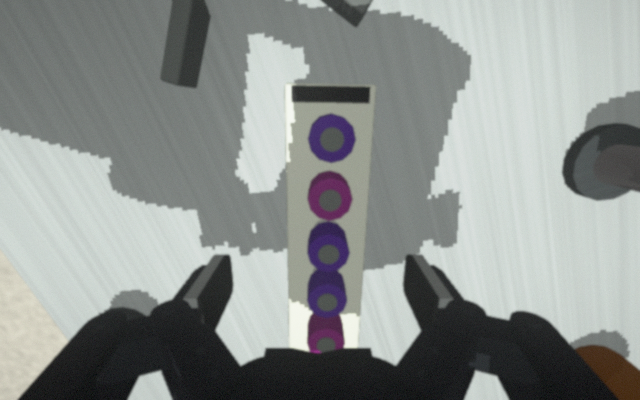

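send_rows([
  {"tx": 0.7, "ty": 0, "tz": 0.3, "spin": 0.01},
  {"tx": 0, "ty": 0, "tz": 0, "spin": 0},
])

```text
time: 4.1
eef_pos: [0.5931, -0.1134, 0.038]
orientation: [0.711, 0.041, 0.701, -0.043]
force: [-0.3, -0.6, 0.6]
opening: 0.0854
```

send_rows([
  {"tx": 0, "ty": 0, "tz": 0, "spin": 0},
  {"tx": 0, "ty": 0, "tz": 0, "spin": 0},
  {"tx": 0, "ty": 0, "tz": 0, "spin": 0},
  {"tx": 0, "ty": 0, "tz": 0, "spin": 0},
  {"tx": 0, "ty": 0, "tz": 0, "spin": 0},
  {"tx": 0, "ty": 0, "tz": 0, "spin": 0},
], hand=255, newtons=40)

```text
time: 4.85
eef_pos: [0.5942, -0.1136, 0.04]
orientation: [0.712, 0.04, 0.7, -0.043]
force: [-0.8, 1.0, 0.8]
opening: 0.0351
```

```bash
python3 - <<'E'
from h import *
go(d2w(0,0,.032),-.12)
a=read_camera("wrist");cv2.imwrite("pics/w3.png",a[:,:,::-1])
E
```

```text
t 4.85 p [ 0.5942 -0.1136  0.04  ] yaw -0.118 j [-0.26  0.53  1.81 -0.    0.79 -0.14] shift cm [ 0.81 -0.52  0.42] spin 0.0019757048406048305 F [-0.8  1.   0.8] op 0.0351
```

View pics/w3.png

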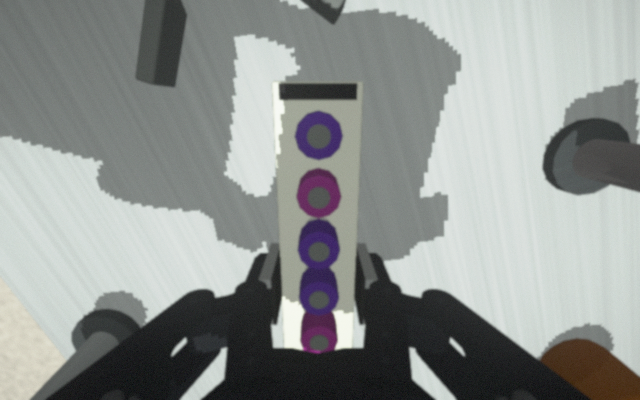

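send_rows([
  {"tx": 0, "ty": 0, "tz": 0, "spin": 0.15},
  {"tx": 0, "ty": 0, "tz": 0, "spin": 0.17},
  {"tx": 0, "ty": 0, "tz": 0, "spin": 0.17},
  {"tx": 0, "ty": 0, "tz": 0, "spin": 0.17},
])

```text
time: 5.4
eef_pos: [0.5953, -0.1149, 0.0402]
orientation: [0.659, 0.274, 0.644, -0.274]
force: [0.8, -0.5, 0.6]
opening: 0.035
```

```bash
python3 - <<'E'
from h import *
go(d2w(0,0,.038),-.12-2.80);print(w2d(pose()[1]))
a=read_camera("wrist");cv2.imwrite("pics/w4.png",a[:,:,::-1])
cv2.imwrite("pics/s4.png",read_camera("scene")[:,:,::-1])
E
```

```text
t 5.4 p [ 0.5953 -0.1149  0.0402] yaw -0.796 j [-0.26  0.53  1.8  -0.    0.78  0.54] shift cm [ 0.23 -0.12  0.49] spin 2.1235179336851457 F [ 0.8 -0.5  0.6] op 0.035
[0.00486598 0.00156893]
```

View pics/w4.png

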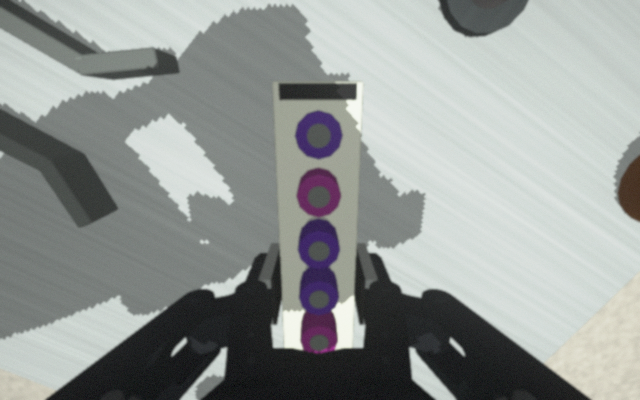

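View pics/s4.png

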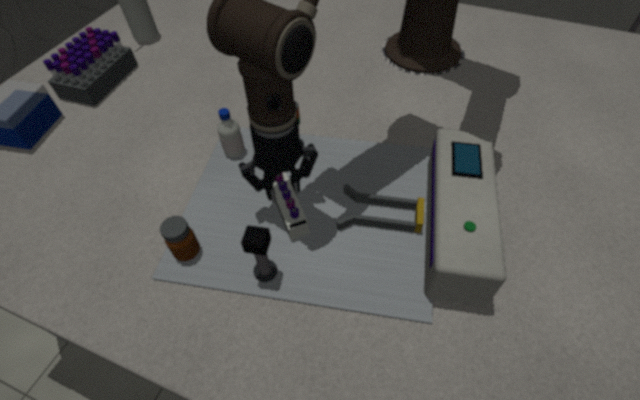

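```bash
python3 - <<'E'
from h import *
s,p,R=pose()
e=ray("wrist",[(275,83),(362,83)],.04)[:,:2];print(e,np.linalg.norm(e.mean(0)-p[:2]),np.linalg.norm(e[1]-e[0]),R.T[:,:2]@(e.mean(0)-p[:2]))
e=ray("wrist",[(275,83),(362,83)],.042)[:,:2];print(e,np.linalg.norm(e.mean(0)-p[:2]),np.linalg.norm(e[1]-e[0]))
E
```

```text
[[ 0.64471591 -0.04132281]
 [ 0.66866793 -0.06553101]] 0.08683602485490308 0.0340549061699485 [7.25073845e-04 8.68329495e-02 9.14700794e-05]
[[ 0.64477228 -0.04159626]
 [ 0.66833852 -0.06541456]] 0.08668368939584002 0.03350640466268295
```

send_rows([
  {"tx": 0, "ty": 0, "tz": 0, "spin": 0.17},
  {"tx": 0, "ty": 0, "tz": 0, "spin": 0.17},
  {"tx": 0, "ty": 0, "tz": 0, "spin": 0.17},
  {"tx": 0, "ty": 0, "tz": 0, "spin": 0.17},
  {"tx": 0, "ty": 0, "tz": 0, "spin": 0.17},
  {"tx": 0, "ty": 0, "tz": 0, "spin": 0.17},
])

```text
time: 6.25
eef_pos: [0.5955, -0.1172, 0.0411]
orientation: [0.442, 0.56, 0.427, -0.555]
force: [-0.6, -2.2, 0.5]
opening: 0.0351
```

```bash
python3 - <<'E'
from h import *
go(d2w(0,0,.038),-.12-2.80);print(w2d(pose()[1]))
E
```

```text
t 6.25 p [ 0.5955 -0.1172  0.0411] yaw -1.817 j [-0.26  0.53  1.8  -0.01  0.79  1.56] shift cm [0.31 0.27 0.15] spin 1.1025935253001542 F [-0.6 -2.2  0.5] op 0.0351
[0.00258222 0.00183614]
```

send_rows([
  {"tx": 0.05, "ty": 0, "tz": 0, "spin": 0.17},
  {"tx": 0.05, "ty": 0, "tz": 0, "spin": 0.17},
  {"tx": 0, "ty": 0, "tz": 0, "spin": 0.17},
  {"tx": 0, "ty": 0, "tz": 0, "spin": 0.17},
  {"tx": 0, "ty": 0, "tz": 0, "spin": 0.17},
  {"tx": 0, "ty": 0, "tz": 0, "spin": 0.17},
  {"tx": 0, "ty": 0, "tz": 0, "spin": 0.05},
])

```text
time: 7.12
eef_pos: [0.5915, -0.1197, 0.0402]
orientation: [0.093, 0.704, 0.082, -0.7]
force: [-0.6, -1.0, 1.3]
opening: 0.0352
```

```bash
python3 - <<'E'
from h import *
go(d2w(0.04,0,.040),TH+np.pi/2);print(w2d(pose()[1]))
a=read_camera("wrist");cv2.imwrite("pics/w5.png",a[:,:,::-1])
cv2.imwrite("pics/t5.png",read_camera("top")[:,:,::-1])
E
```

```text
t 7.12 p [ 0.5915 -0.1197  0.0402] yaw -2.894 j [-0.27  0.53  1.8  -0.02  0.79  2.64] shift cm [-0.04 -3.88 -0.74] spin 0.02605073606946462 F [-0.6 -1.   1.3] op 0.0352
[0.00103324 0.00635722]
```

View pics/w5.png

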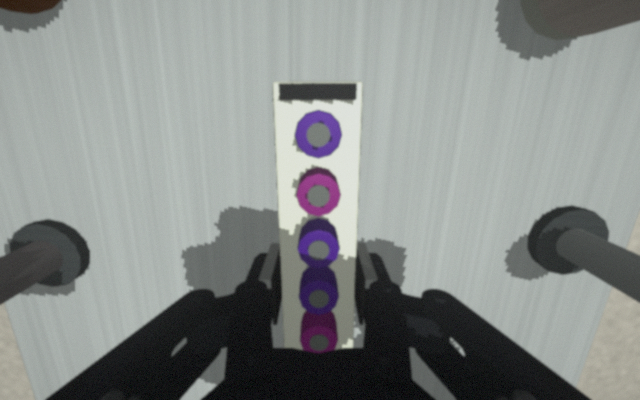

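View pics/t5.png

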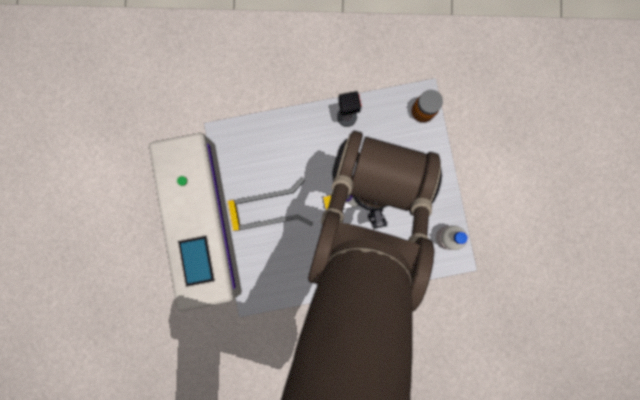

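send_rows([
  {"tx": 0, "ty": 0, "tz": -0.4, "spin": 0.026},
  {"tx": 0, "ty": -1, "tz": -0.3, "spin": 0},
  {"tx": 0, "ty": -1, "tz": 0, "spin": 0},
  {"tx": 0, "ty": -1, "tz": 0, "spin": 0},
  {"tx": 0, "ty": -1, "tz": 0, "spin": 0},
  {"tx": 0, "ty": 0, "tz": 0, "spin": 0},
])

```text
time: 7.98
eef_pos: [0.5907, -0.0755, 0.0403]
orientation: [0.086, 0.706, 0.074, -0.699]
force: [-0.3, 0.4, 1.5]
opening: 0.0351
```

```bash
python3 - <<'E'
from h import *
go(d2w(0.06,0,.040),TH+np.pi/2);print(w2d(pose()[1]))
a=read_camera("top")[:,:,::-1];cv2.imwrite("pics/t6.png",cv2.resize(a[140:260,200:400],None,fx=4,fy=4,interpolation=cv2.INTER_CUBIC))
cv2.imwrite("pics/s6.png",cv2.resize(read_camera("scene")[110:270,230:450,::-1],None,fx=3.6,fy=3.6,interpolation=cv2.INTER_CUBIC))
E
```

```text
t 7.97 p [ 0.5907 -0.0755  0.0403] yaw -2.915 j [-0.19  0.52  1.83 -0.02  0.78  2.73] shift cm [-0.   -1.57  0.25] spin 0.004962776984457129 F [-0.3  0.4  1.5] op 0.0351
[ 0.04429438 -0.00254448]
```

View pics/t6.png

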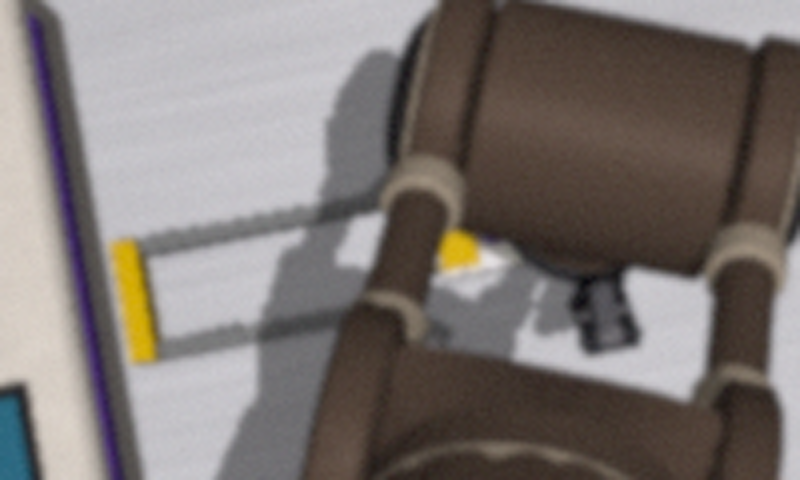

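View pics/s6.png

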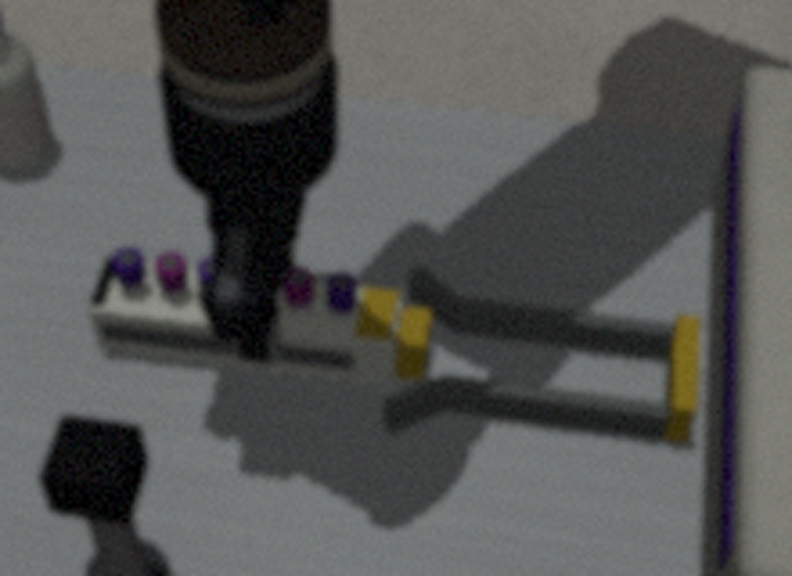

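send_rows([
  {"tx": 0, "ty": -0.3, "tz": 0.2, "spin": 0.005},
  {"tx": 0, "ty": -0.7, "tz": 0, "spin": 0},
  {"tx": 0, "ty": -0.7, "tz": 0, "spin": 0},
  {"tx": 0, "ty": -0.7, "tz": 0, "spin": 0},
  {"tx": 0, "ty": 0, "tz": 0, "spin": 0},
])

```text
time: 8.7
eef_pos: [0.5839, -0.0527, 0.0402]
orientation: [0.083, 0.707, 0.071, -0.699]
force: [1.0, -0.0, 1.6]
opening: 0.0356
```

```bash
python3 - <<'E'
from h import *
go(d2w(0.07,0,.040),TH+np.pi/2);print(w2d(pose()[1]))
cv2.imwrite("pics/s7.png",cv2.resize(read_camera("scene")[110:270,230:450,::-1],None,fx=3.6,fy=3.6,interpolation=cv2.INTER_CUBIC))
E
```

```text
t 8.7 p [ 0.5839 -0.0527  0.0402] yaw -2.922 j [-0.16  0.51  1.85 -0.02  0.77  2.78] shift cm [ 0.02 -0.19  0.09] spin -0.0019462427916527858 F [ 1.  -0.   1.6] op 0.0356
[ 0.06808358 -0.00092793]
```

View pics/s7.png

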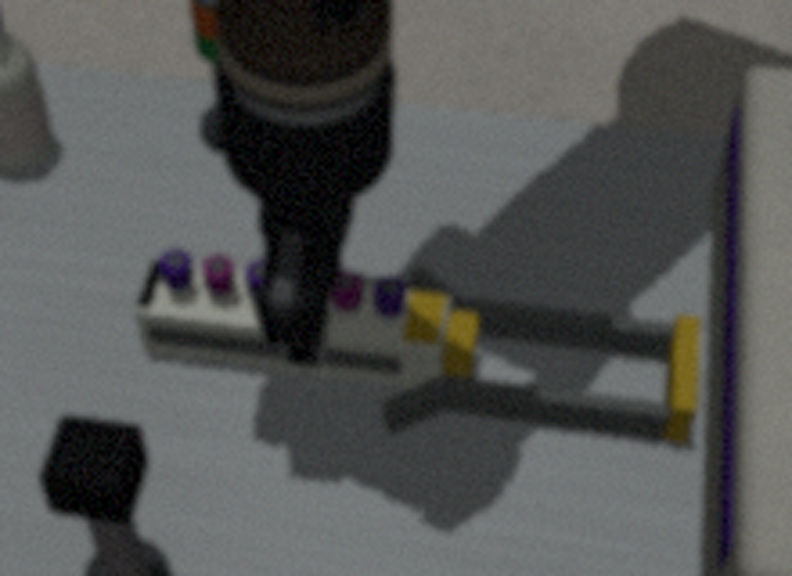

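send_rows([
  {"tx": 0, "ty": -0.6, "tz": 0.05, "spin": 0},
  {"tx": 0, "ty": -0.6, "tz": 0, "spin": 0},
  {"tx": 0, "ty": -0.4, "tz": 0, "spin": 0},
  {"tx": 0, "ty": 0, "tz": 0, "spin": 0},
])

```text
time: 9.25
eef_pos: [0.5802, -0.0367, 0.0403]
orientation: [0.084, 0.707, 0.071, -0.699]
force: [0.5, -0.5, 3.0]
opening: 0.035
```

```bash
python3 - <<'E'
from h import *
go(d2w(0.085,0,.040),TH+np.pi/2);print(w2d(pose()[1]))
cv2.imwrite("pics/s8.png",cv2.resize(read_camera("scene")[110:270,230:450,::-1],None,fx=3.6,fy=3.6,interpolation=cv2.INTER_CUBIC))
E
```

```text
t 9.25 p [ 0.5802 -0.0367  0.0403] yaw -2.922 j [-0.13  0.5   1.86 -0.02  0.77  2.81] shift cm [ 0.03 -0.05  0.09] spin -0.001815896680882112 F [ 0.5 -0.5  3. ] op 0.035
[ 0.08448592 -0.00085544]
```

View pics/s8.png

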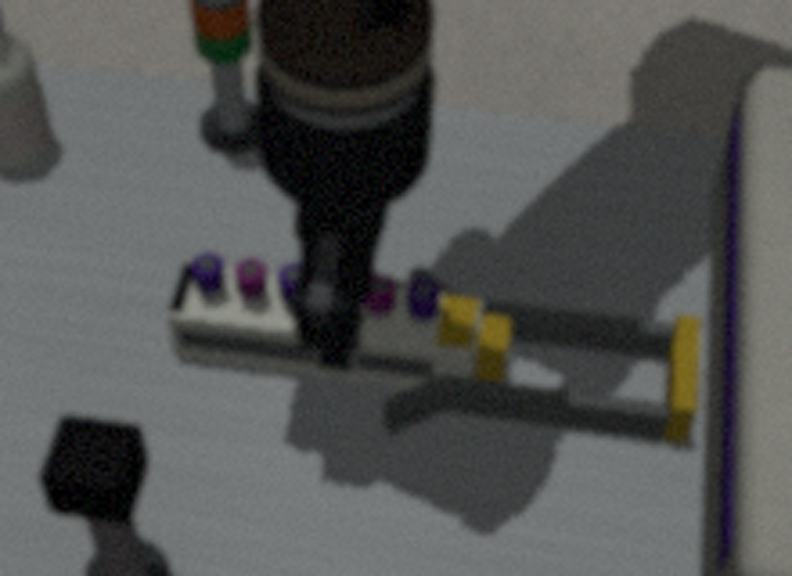

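send_rows([
  {"tx": 0, "ty": 0, "tz": 0, "spin": 0},
  {"tx": 0, "ty": 0, "tz": 0, "spin": 0},
  {"tx": 0, "ty": 0, "tz": 0, "spin": 0},
  {"tx": 0, "ty": 0, "tz": 0, "spin": 0},
], hand=60)

```text
time: 9.8
eef_pos: [0.578, -0.036, 0.0384]
orientation: [0.083, 0.706, 0.072, -0.7]
force: [-0.4, 0.2, -0.6]
opening: 0.0653
```

send_rows([
  {"tx": -2.5, "ty": 0, "tz": 0, "spin": 0},
  {"tx": -3, "ty": 0, "tz": 0, "spin": 0},
  {"tx": -3, "ty": 0, "tz": 0, "spin": 0},
  {"tx": 0, "ty": 4, "tz": 0, "spin": 0},
  {"tx": 0, "ty": 4, "tz": 0, "spin": 0},
  {"tx": 0, "ty": 4, "tz": 0, "spin": 0},
  {"tx": 0, "ty": 0, "tz": 0, "spin": 0},
])

```text
time: 10.68
eef_pos: [0.6036, -0.1544, 0.1278]
orientation: [0.084, 0.705, 0.072, -0.7]
force: [0.3, 0.9, -1.1]
opening: 0.0654
```

```bash
python3 - <<'E'
from h import *
go(d2w(-.028,0,.028),TH+np.pi/2);print(w2d(pose()[1]))
cv2.imwrite("pics/s9.png",cv2.resize(read_camera("scene")[110:270,230:450,::-1],None,fx=3.6,fy=3.6,interpolation=cv2.INTER_CUBIC))
E
```

```text
t 10.68 p [ 0.6036 -0.1544  0.1278] yaw -2.921 j [-0.31  0.43  1.73 -0.01  0.96  2.61] shift cm [ 9.96 -0.91 -0.16] spin -0.0007473946250566854 F [ 0.3  0.9 -1.1] op 0.0654
[-0.03544277  0.00217066]
```

View pics/s9.png

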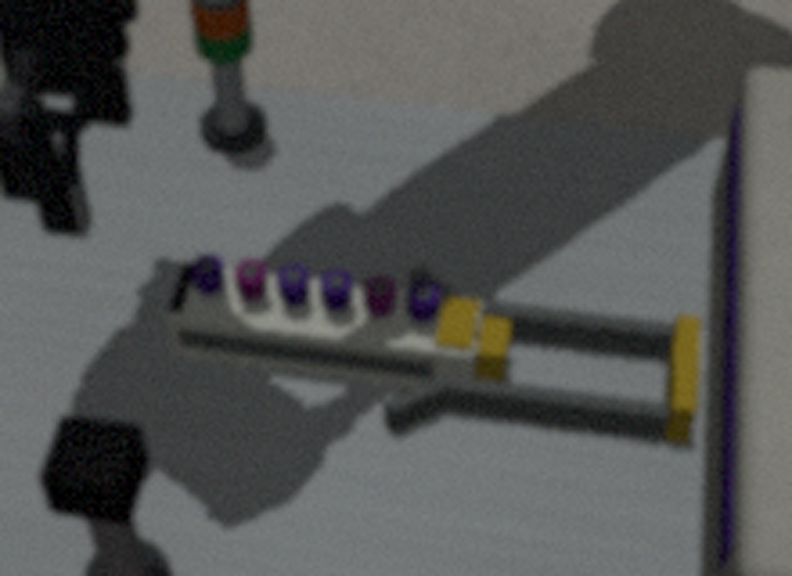

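send_rows([
  {"tx": 4, "ty": 0, "tz": -0.2, "spin": 0},
  {"tx": 4, "ty": 0, "tz": 0, "spin": 0},
  {"tx": 1.2, "ty": 0, "tz": 0, "spin": 0},
  {"tx": 0, "ty": 0, "tz": 0, "spin": 0},
], hand=205)

```text
time: 11.22
eef_pos: [0.6054, -0.1497, 0.0343]
orientation: [0.084, 0.705, 0.074, -0.701]
force: [0.1, -0.3, 0.2]
opening: 0.017
```

```bash
python3 - <<'E'
from h import *
go(d2w(.064,0,.030),TH+np.pi/2);print(w2d(pose()[1]))
cv2.imwrite("pics/w10.png",read_camera("wrist")[:,:,::-1])
cv2.imwrite("pics/s10.png",cv2.resize(read_camera("scene")[110:270,230:450,::-1],None,fx=3.6,fy=3.6,interpolation=cv2.INTER_CUBIC))
E
```

```text
t 11.22 p [ 0.6054 -0.1497  0.0343] yaw -2.918 j [-0.31  0.57  1.75 -0.01  0.81  2.62] shift cm [ 0.3  -9.54  0.04] spin 0.002366394539317085 F [ 0.1 -0.3  0.2] op 0.017
[-0.03131577 -0.00065525]
```

View pics/s10.png

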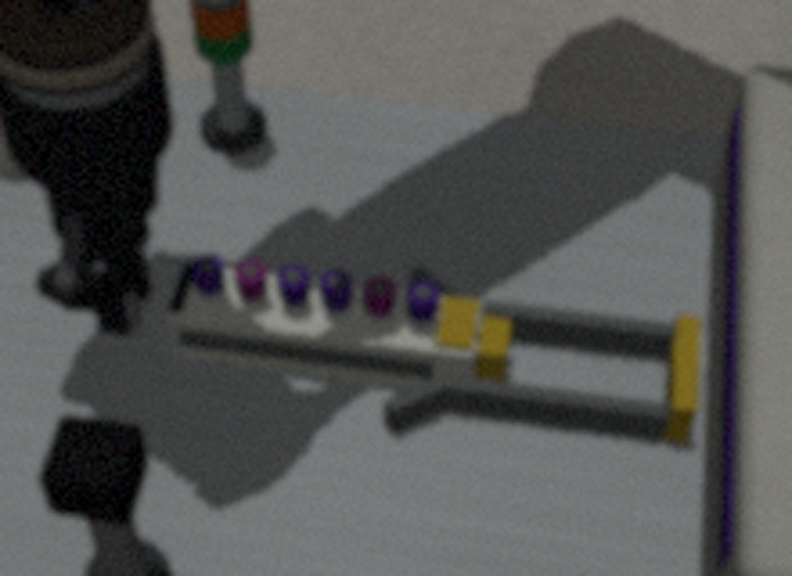

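send_rows([
  {"tx": 0.3, "ty": -1.2, "tz": 0, "spin": 0},
  {"tx": 0, "ty": -1.0, "tz": 0, "spin": 0},
  {"tx": 0, "ty": -1.0, "tz": 0, "spin": 0},
  {"tx": 0, "ty": -1.0, "tz": 0, "spin": 0},
  {"tx": 0, "ty": -1.0, "tz": 0, "spin": 0},
  {"tx": 0, "ty": -1.0, "tz": 0, "spin": 0},
  {"tx": 0, "ty": 0, "tz": 0, "spin": 0},
])

```text
time: 12.2
eef_pos: [0.5949, -0.0859, 0.0359]
orientation: [0.086, 0.708, 0.073, -0.697]
force: [-0.3, 1.2, -1.0]
opening: 0.017
```

```bash
python3 - <<'E'
from h import *
go(d2w(.064,0,.030),TH+np.pi/2);print(w2d(pose()[1]))
cv2.imwrite("pics/s11.png",cv2.resize(read_camera("scene")[110:270,230:450,::-1],None,fx=3.6,fy=3.6,interpolation=cv2.INTER_CUBIC))
E
```

```text
t 12.2 p [ 0.5949 -0.0859  0.0359] yaw -2.917 j [-0.21  0.53  1.82 -0.02  0.77  2.72] shift cm [ 0.52 -3.09  0.44] spin 0.003606081919294013 F [-0.3  1.2 -1. ] op 0.017
[ 0.03326852 -0.00441441]
```

View pics/s11.png

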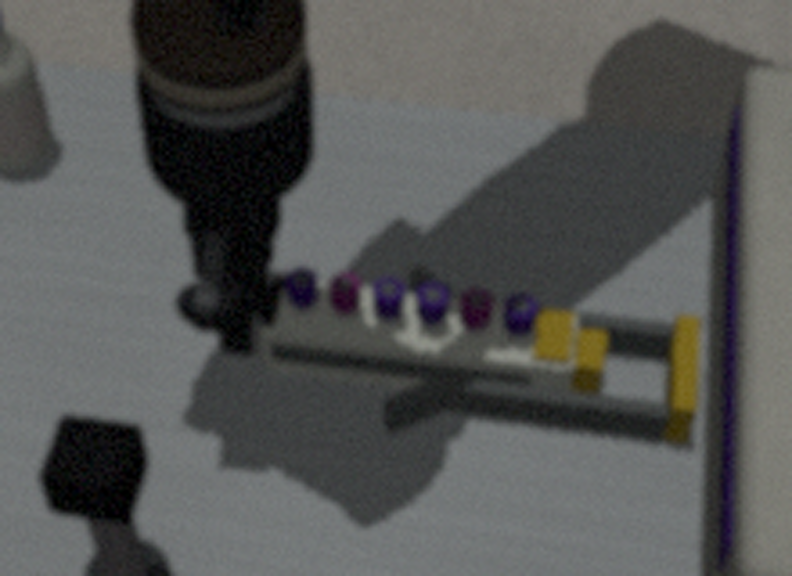

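send_rows([
  {"tx": 0.2, "ty": -0.8, "tz": 0.15, "spin": 0},
  {"tx": 0.2, "ty": -0.8, "tz": 0.15, "spin": 0},
  {"tx": 0, "ty": -0.6, "tz": 0.1, "spin": 0},
  {"tx": 0, "ty": 0, "tz": 0, "spin": 0},
])

```text
time: 12.75
eef_pos: [0.5867, -0.0654, 0.0316]
orientation: [0.086, 0.709, 0.072, -0.696]
force: [-0.2, 0.1, -0.1]
opening: 0.017
```

```bash
python3 - <<'E'
from h import *
go(d2w(.064,0,.030),TH+np.pi/2);print(w2d(pose()[1]))
E
```

```text
t 12.75 p [ 0.5867 -0.0654  0.0316] yaw -2.918 j [-0.18  0.52  1.85 -0.02  0.75  2.75] shift cm [ 0.14 -0.9   0.09] spin 0.002519413013223115 F [-0.2  0.1 -0.1] op 0.017
[ 0.05503079 -0.00093949]
```

send_rows([
  {"tx": 0, "ty": -0.5, "tz": 0.05, "spin": 0},
  {"tx": 0, "ty": -0.4, "tz": 0.05, "spin": 0},
])

```text
time: 13.0
eef_pos: [0.5842, -0.0569, 0.0316]
orientation: [0.086, 0.709, 0.072, -0.696]
force: [0.9, -1.4, 0.6]
opening: 0.0168
```

send_rows([
  {"tx": 0, "ty": -0.3, "tz": 0, "spin": 0},
  {"tx": 0, "ty": -0.3, "tz": 0, "spin": 0},
])

```text
time: 13.25
eef_pos: [0.5851, -0.0531, 0.0322]
orientation: [0.088, 0.711, 0.071, -0.694]
force: [3.1, -13.8, -1.5]
opening: 0.0167
```

```bash
python3 - <<'E'
from h import *
go(d2w(.064,0,.030),TH+np.pi/2);print(w2d(pose()[1]))
cv2.imwrite("pics/s12.png",cv2.resize(read_camera("scene")[110:270,230:450,::-1],None,fx=3.6,fy=3.6,interpolation=cv2.INTER_CUBIC))
E
```

```text
t 13.25 p [ 0.5851 -0.0531  0.0322] yaw -2.916 j [-0.16  0.51  1.86 -0.03  0.74  2.78] shift cm [0.23 0.33 0.21] spin 0.004316746201594945 F [  3.1 -13.8  -1.5] op 0.0167
[ 0.06735535 -0.00200486]
```

View pics/s12.png

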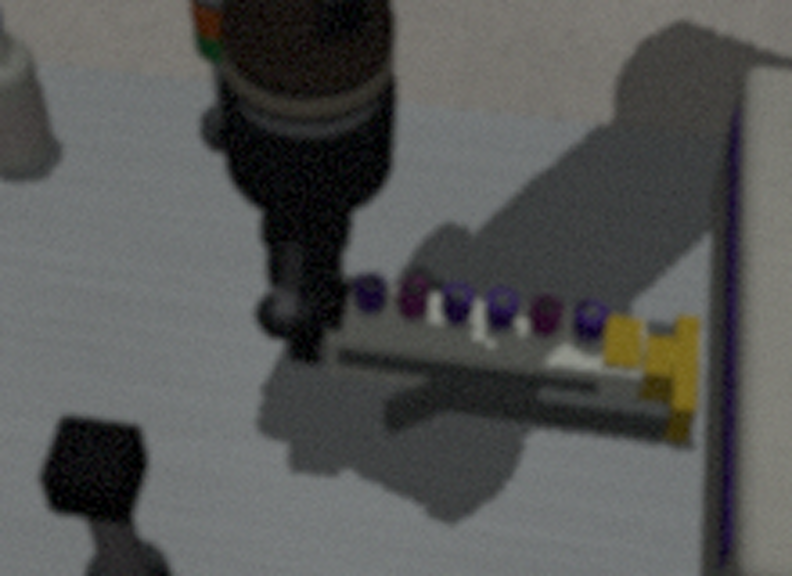

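send_rows([
  {"tx": 0, "ty": -0.3, "tz": 0.1, "spin": 0},
  {"tx": 0, "ty": -0.3, "tz": 0, "spin": 0},
])

```text
time: 13.55
eef_pos: [0.5862, -0.053, 0.0335]
orientation: [0.093, 0.713, 0.068, -0.691]
force: [1.5, -11.1, -0.6]
opening: 0.0167
```

```bash
python3 - <<'E'
from h import *
go(d2w(.064,0,.030),TH+np.pi/2);print(w2d(pose()[1]))
E
```

```text
t 13.55 p [ 0.5862 -0.053   0.0335] yaw -2.913 j [-0.15  0.51  1.86 -0.04  0.73  2.79] shift cm [0.36 0.31 0.33] spin 0.007405235693833667 F [  1.5 -11.1  -0.6] op 0.0167
[ 0.06727354 -0.00320122]
```

send_rows([
  {"tx": 0, "ty": 1.5, "tz": 0, "spin": 0},
  {"tx": 0, "ty": 3, "tz": 0, "spin": 0},
  {"tx": -4, "ty": 0, "tz": 0, "spin": 0},
  {"tx": -5, "ty": 0, "tz": 0, "spin": 0},
  {"tx": -5, "ty": 0, "tz": 0, "spin": 0},
  {"tx": -4, "ty": 3, "tz": 0, "spin": 0},
  {"tx": 0, "ty": 4, "tz": 0, "spin": 0},
  {"tx": 0, "ty": 4, "tz": 0, "spin": 0},
])

```text
time: 14.55
eef_pos: [0.6121, -0.1995, 0.2207]
orientation: [0.09, 0.709, 0.073, -0.696]
force: [-0.4, -0.7, -0.3]
opening: 0.0168
```

send_rows([
  {"tx": 0, "ty": 4, "tz": 0, "spin": 0},
  {"tx": 0, "ty": 4, "tz": 0, "spin": 0},
  {"tx": 0, "ty": 4, "tz": 0, "spin": 0},
  {"tx": 0, "ty": 0, "tz": 0, "spin": 0},
])

```text
time: 15.05
eef_pos: [0.6389, -0.3222, 0.2227]
orientation: [0.087, 0.709, 0.074, -0.696]
force: [-0.2, 0.1, -0.1]
opening: 0.0166
```

```bash
python3 - <<'E'
from h import *
go(d2w(.064,0,.030),TH+np.pi/2)
a=read_camera("top")[:,:,::-1];cv2.imwrite("pics/t13.png",a);cv2.imwrite("pics/t13c.png",cv2.resize(a[160:250,200:340],None,fx=5.5,fy=5.5,interpolation=cv2.INTER_CUBIC))
b=read_camera("scene")[:,:,::-1];cv2.imwrite("pics/s13.png",b);cv2.imwrite("pics/s13c.png",cv2.resize(b[160:260,320:460],None,fx=5.5,fy=5.5,interpolation=cv2.INTER_CUBIC))
E
```

```text
t 15.05 p [ 0.6389 -0.3222  0.2227] yaw -2.914 j [-0.53  0.49  1.44 -0.01  1.19  2.39] shift cm [ 18.7  -27.5   -0.33] spin 0.00644879405219978 F [-0.2  0.1 -0.1] op 0.0166
```

View pics/t13c.png

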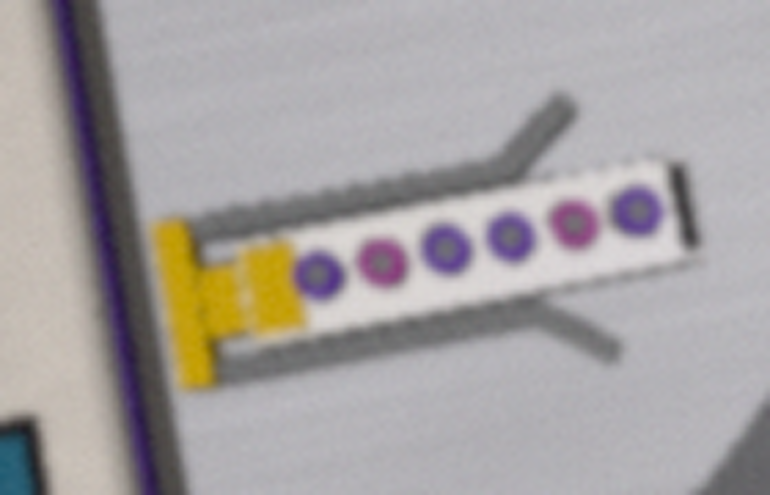

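View pics/s13c.png

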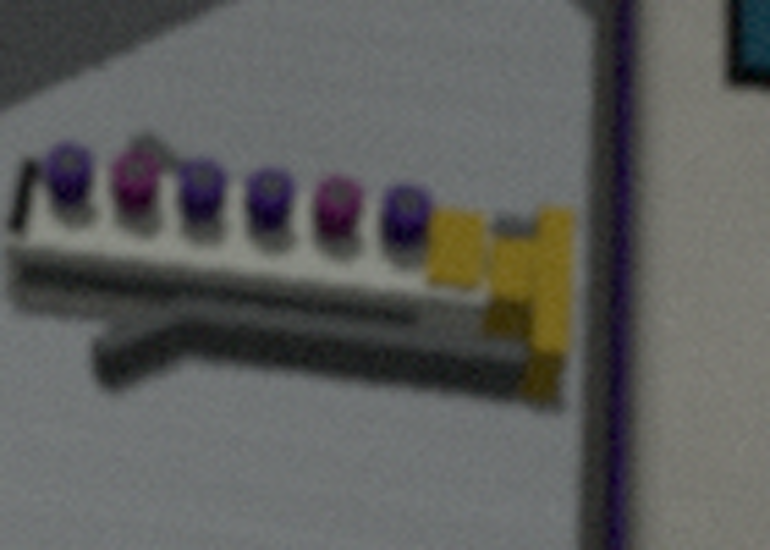

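View pics/t13.png

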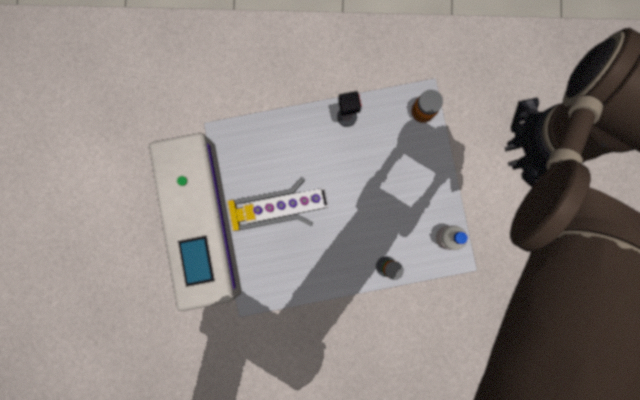

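View pics/s13.png

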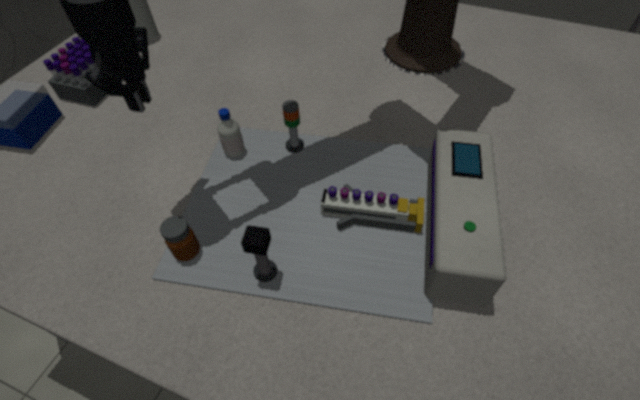

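```bash
python3 - <<'E'
from h import *
a=cv2.imread("pics/top0.png").astype(int);b=cv2.imread("pics/t13.png").astype(int)
for n in((85,125,408,445),(220,255,430,470)):
    A=a[n[0]:n[1],n[2]:n[3]].astype(np.float32).mean(2);B=b[n[0]:n[1],n[2]:n[3]].astype(np.float32).mean(2);print(cv2.phaseCorrelate(A,B))
e=ray("top",np.array([(203,303),(688,207)])/5.5+[200,160],.038);print("nose,tail dock",w2d(e))
print(order.hand_in())
E
```

```text
((0.007584471811931337, 0.08535689529952606), 0.8992400200664997)
((0.23002066383086373, -0.18576802350337118), 0.9795995990435282)
nose,tail dock [[0.24469011 0.00079384]
 [0.07878658 0.0002839 ]]
the job is handed in; nothing more can be done
None
```

The rack is in the lane, nose first against the yellow stop. The job was handed in at about 15 s of the 64 s allowed. The hand-in gives no verdict, so the checks below are my own.

**What I did:**
1. I gripped the rack at its middle and turned it about 160° clockwise on the deck, in the bay.
2. I slid it into the lane mouth, released it, and pushed the tail with the nearly closed fingers until the nose met the stop.
3. I backed the arm well away from everything.

**Last checks:**
- **Home position:** the push force rose to about 14 N and a second push gave no further advance. In the top image the nose measures at x = 244.7 mm against 245. The tail measures 79 mm against 75, about 4 mm off. I put that down to pixel reading error, because the images show the nose touching the stop.
- **Bottle and jar:** neither moved, with image shifts of 0.3 pixel or less.
- **Reader and lamp:** both look undisturbed, and no unexpected force showed in any reading.
- **Lifting:** while the rack was gripped, the tool height drifted by up to about 1 mm. The force readings never showed the rack's weight being carried.

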